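# Screw a hose elbow into a clamped port, finger-tight plus 30 degrees

## Robot

A 6-joint arm with a two-finger parallel gripper is mounted at the origin on a cart in front of the work surface, level with it; the furniture and walls round the work are solid. World frame = base frame: x ahead of the robot, y to its left, z up, the work surface at z = 0. Lengths are in m, angles in rad, forces in N, time in s.
With the tool pointing down it reaches from about 0.25 to 0.8 m from the base axis. Payload 8.5 kg.
Tool frame: the origin (TCP) lies at the very end of the fingers, on their centre line; the grasp point (between the pads) lies 19 mm behind it; z points along the fingers, y is the line along which they close (so a half turn about z gives the same grasp; the last joint's range is limited). The gripper opens to 85 mm and grips with 20 to 120 N. Pads are 22 mm wide; open, the fingers measure 114 mm over their backs; the gripper's body (76 mm by 85 mm) begins 54 mm behind the grasp point. The pads swing forward as they close: fully open they stand 13 mm farther back than shut.
Start: joints at [1.234, 0.238, -0.013, 1.319, 0, 1.571], TCP at [0.173, 0.495, 0.231] pointing down, gripper open.
Joint ranges: [-2.66, 2.66], [-1.03, 1.9], [-1.14, 1.46], [-1.82, 2.27], [-1.45, 1.34], [-3.14, 3.14]. Speed limits (rad/s): [2.22, 2.22, 2.79, 3.14, 3.14, 3.14].

## Interface

Orientations are given as [roll, pitch, yaw] about the fixed x, y, z axes, in that order (R = Rz(yaw) Ry(pitch) Rx(roll)).
In Python, from workcell import status, optics, r gives the robot as it stands.
- The arm moves only by the tool play_rows, never from a script. Its argument "rows" is text: rows parted by semicolons, each of 5 numbers parted by spaces: the gripper command: -1 is shut, 1 is fully open, values between are in proportion, then the shift along the tool's x, y, z as a fraction of full scale, then the turn about the tool's z as a fraction of full scale. A call has 1 to 12 rows; each row is the pose to reach, as a shift and turn from the pose commanded when the call began, along the tool's axes at that moment; what a row does not reach only later rows make up. Full scale, the value 1, is 25 cm for a shift and pi/2 rad for a turn. A row lasts 1/12 s, in which the tool goes at most 41.7 mm and 7.16 degrees, less where a joint would pass 70% of its speed; a pose out of reach is approached as far as the arm can. A call with a number of a shift or a turn outside -1 to 1 is refused whole. A call with a gripper value outside its range is refused whole. The fingers move at their own pace and stop on an object; the grip force is fixed at half the most. Time passes only in rows, so rows that repeat a pose let the fingers close. It gives the time, the measured TCP pose, the force, the opening and the grip force at its end, in the units of the state.
- status.get_obs(): the state, without advancing time (a new reading comes with each control period).
- optics.snapshot(name): name is "scene" or "side" or "wrist"; returns a dict with "image" (480x640x3 uint8, red, green, blue), "fx", "fy", "cx", "cy" (pixels), "k1" (the pictures are not rectified: a ray, as slopes to the right and down, at radius r is drawn at 1 + k1 r^2 times it, then the intrinsics apply), "origin" and "orientation" of the camera in the world. Camera axes: x right, y down, z forward; pixel columns grow to the right and rows downward; lengths in m; the calibration is good to about 2 mm. A picture is of the moment at which its call begins. There is no depth.
- r.sign_off(): hands the job in; it is judged then, once.
The state is a dict: "time": time; "joints": joint angles; "dq": joint speeds; "effort": joint torques, N m; "tool_pos": TCP position; "eef_rot": TCP orientation; "force": force on the tool from outside, world axes, zero at the start; "torque": the same for the moment, N m; "finger_gap": finger opening in m; "finger_force": force on a finger pad.
Only numpy, scipy, OpenCV 4.12 (cv2) and the standard library are available. Lean on these libraries where they do the work, as an engineer would, in place of code of your own. Each camera call takes 0.05 s, during which the arm holds its last target. There are 200 camera calls.

## Task

Screw the blue hose elbow into the brass port held in the little vise: lower its two lugs through the port's two slots until it just rests on the orange sealing ring, without pressing the ring down. Turn it clockwise (seen from above) until you feel the thread bite, then 30 degrees further to clamp the ring, and no more, letting it sink as the thread draws it in. Never force it; let go and leave it upright and tight, and leave the bottle, tray and wrench alone.

Things in the scene. Friction and masses are not known exactly. Their poses are not given: they have to be found in the camera images.
- elbow_grip (a point): Blue plastic hose elbow, 0.12 kg, standing upright on its foot. This point: on its vertical axis inside the head, 48 mm above the foot. z up, x along the hose barb. Head 30 mm along x, 24 mm across its two flat y faces (grip these), 28 to 62 mm above the foot. The barb (15 mm thick) leaves the +x face 42 mm above the foot and ends 52 mm from the axis.
- elbow_foot (a point): Centre of the underside of the same elbow's foot, same axes. Above it a bevelled spigot 22 mm in diameter, then a collar 31 mm across, 25 to 29 mm up. Two lugs on the spigot, one under the barb (+x), one opposite (-x): round pins 5 mm thick, reaching 17.5 mm from the axis, 5 to 10 mm above the foot.
- port: Brass female fitting upright in a small blue vise (base 80 x 120 mm), fixed. Origin on the worktop under its axis, z up. Rim 47 mm across. Under its lip a two-start right-hand thread, lead 24 mm per turn (1 mm down per 15 degrees, clockwise from above). From the slots the elbow turns freely for 16 to 60 degrees (unknown), then its lugs bite; pulling over 15 N against it is forcing.
- port_mouth (a point): Centre of the port's mouth, at the top of the lip, 62 mm above the worktop; axes as the port. Hole in the lip 24.4 mm in diameter, with two slots 52 degrees wide for the lugs at +x and -x (white lines on the rim): the elbow enters with its barb along +x or -x, within about 10 degrees; either is right.
- ferrule_top (a point): Top centre of the orange sealing ring (a 23 mm disc) in the port, 17 to 20 mm below the mouth; the elbow's foot rests on it. It gives way downward at about 20 N and does not spring back. Once the lugs bite, the thread drives elbow and ring down: torque rises from nearly none to about 0.3 N m while turning (about 0.1 standing still), and a gripper kept at one height is pulled down by several N.
- bottle: Small amber bottle, 38 mm wide and 62 mm tall, origin under its centre. Bystander.
- tray: Shallow white parts tray, 70 x 100 x 16 mm, origin under its centre. Bystander.
- wrench: Open-ended wrench 30 x 161 x 5 mm lying flat, origin under its centre. Bystander.
Things that resemble listed ones, but are neither listed nor needed, are in the scene too. Of the things shaped like the part that bears elbow_grip, the blue one is meant.

How it is judged:
On the way, in this order (a step that is already met when the one before it is completed fails the run):
1. the elbow's lugs are down through the slots and its foot rests on the sealing ring, the ring not pressed down (distance between elbow_foot and ferrule_top below 0.003 m and distance of ferrule_top from where it was at the start of the episode below 0.0008 m and angle between the x axis of port and the x axis of elbow_grip, either way round below 0.35 rad), for 0.1 s.
2. the thread has bitten and drawn the elbow and the ring down (distance of ferrule_top from where it was at the start of the episode above 0.0012 m and angle between the x axis of port and the x axis of elbow_grip, either way round above 0.5 rad), for 0.1 s.
At the end, for the whole second after the job is handed in: The elbow stands upright (within 0.1 rad) in the port, turned at least 0.5 rad from the slots, foot on the sealing ring (within 3 mm), clamped tight between thread and ring (over 8 N), the ring drawn down 1.2 to 2.8 mm (about 18 to 42 degrees past the bite); released and at rest (all of step 2 and distance of ferrule_top from where it was at the start of the episode below 0.0028 m and distance between elbow_foot and ferrule_top below 0.003 m and contact force between elbow and port above 8 N and angle between elbow_grip's own z axis and vertical below 0.1 rad and linear speed of elbow below 0.02 m/s and contact force between elbow and the fingers below 0.2 N); the robot touches nothing.
It fails at once if the sealing ring was pushed down by pressing before the elbow was turned under the thread (distance of ferrule_top from where it was at the start of the episode above 0.001 m and angle between the x axis of port and the x axis of elbow_grip, either way round below 0.3 rad).
It fails at once if overtightened: the ring was squeezed more than 3.0 mm (distance of ferrule_top from where it was at the start of the episode above 0.003 m).
It fails at once if the elbow was forced in the port with more than 60 N (contact force between elbow and port above 60 N).
It fails at once if the bottle, tray or wrench was moved (distance of any of bottle, tray, wrench from where it was at the start of the episode above 0.02 m).
It also fails if it takes over 58 s, if anything falls off the work surface, if the arm or the gripper's body presses on something with over 40 N, if the wrist force passes 120 N, or if a joint passes its speed limit or range.

## Working session

There is one attempt and no reset: what is moved stays moved. The work goes in short steps, Python scripts to look and compute and a tool call to move; the robot and the scene stay as the last step left them, time stands still between calls to the robot, and variables do not carry over. Pictures are saved under pics/ and viewed, at most 10 in all, crops included, and the job is handed in when it is done.

Besides the shell and the picture viewer there is one more tool, called after "Request:" by a JSON object that holds its "fn" and its "kwargs", one argument or row to a line. play_rows: Moves the arm, as the interface text tells. Shift numbers are shares of 25 cm and turn numbers shares of pi/2 rad, none past 1 either way. Its arguments: {"type":"object","properties":{"rows":{"type":"string"}},"required":["rows"]}

```bash
mkdir -p pics; cat > h.py <<'E'
import numpy as np, cv2
from workcell import status, optics, r
from scipy.spatial.transform import Rotation as R
def snap(n,save=None):
    s=optics.snapshot(n)
    if save: cv2.imwrite('pics/'+save+'.png',s['image'][:,:,::-1])
    return s
def rot(s):
    o=np.array(s['orientation'],float)
    if o.shape==(3,3): return o
    return R.from_euler('xyz',o).as_matrix() if o.size==3 else R.from_quat(o).as_matrix()
def ray(s,u,v):
    xd=np.array([(u-s['cx'])/s['fx'],(v-s['cy'])/s['fy']]); x=xd.copy()
    for _ in range(20): x=xd/(1+s['k1']*(x@x))
    d=rot(s)@np.array([x[0],x[1],1]); return np.array(s['origin'],float),d/np.linalg.norm(d)
def plane(s,u,v,z):
    o,d=ray(s,u,v); return o+d*(z-o[2])/d[2]
def proj(s,p):
    c=rot(s).T@(np.array(p)-np.array(s['origin'])); x=c[:2]/c[2]; x=x*(1+s['k1']*(x@x))
    return np.array([x[0]*s['fx']+s['cx'],x[1]*s['fy']+s['cy']])
E
python3 - <<'E'
from h import *
for n in('scene','side','wrist'):
    s=snap(n,n+'0'); print(n,{k:s[k] for k in s if k!='image'})
print(status.get_obs())
E
```

```text
scene {'fx': 479.2602575338129, 'fy': 479.2602575338129, 'cx': 323.0537527759073, 'cy': 228.25961217805454, 'k1': -0.04671718517547854, 'origin': array([-0.05185665, -0.75439936,  0.49402459]), 'orientation': array([-2.09528818e+00,  1.07665193e-03, -9.59487755e-01])}
side {'fx': 455.62681761038726, 'fy': 455.62681761038726, 'cx': 328.96408880035796, 'cy': 247.99738493821206, 'k1': -0.04968003246499789, 'origin': array([0.31939692, 0.33885297, 0.59119889]), 'orientation': array([-2.22779211,  0.01990053, -2.77273739])}
wrist {'fx': 362.3223350932216, 'fy': 362.3223350932216, 'cx': 318.52034406217507, 'cy': 240.59503236038535, 'k1': -0.0362807067625384, 'origin': array([0.10899109, 0.51732167, 0.37419566]), 'orientation': array([2.86898729e+00, 2.02971487e-03, 1.23369168e+00])}
{'time': 0.15, 'joints': array([ 1.23400336e+00,  2.38670502e-01, -1.40261543e-02,  1.31923199e+00,
       -1.41763765e-05,  1.57079753e+00]), 'dq': array([-0.00019229, -0.00368704,  0.0012375 , -0.00152097, -0.00106489,
       -0.00084824]), 'effort': array([ 3.61672737e-04, -5.39079809e+01,  3.46597087e+01,  1.43901946e-02,
        5.59189073e-05,  1.37806038e-05]), 'tool_pos': array([0.17339241, 0.49520608, 0.2308243 ]), 'eef_rot': array([-3.14046033e+00,  1.41777248e-05,  2.80479851e+00]), 'force': array([ 0.34241525,  0.24199304, -1.18181671]), 'torque': array([-0.02338492,  0.06453027, -0.018401  ]), 'finger_force': 0.0, 'finger_gap': 0.08535060185764505}
```

View pics/scene0.png

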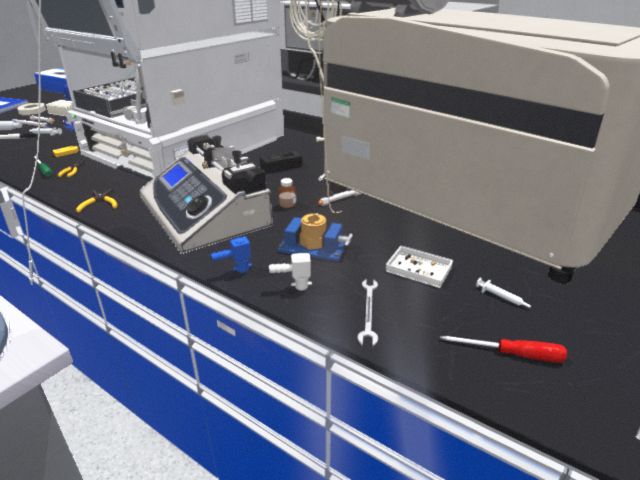

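View pics/side0.png

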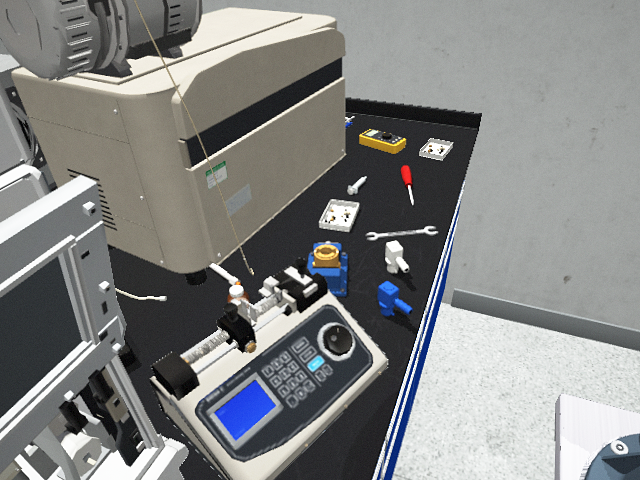

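Scene view: the blue elbow is at (240,254) and the white decoy at (300,272). The port in its blue vise is at (313,232), the bottle at (287,193), the tray at (420,266) and the wrench at (368,312). In the side view the blue elbow is at (390,298), the white one at (396,257) and the port at (327,256). Could be taken for the elbow: blue elbow (240,254), white elbow (300,272), blue vise (318,238). By the description I choose the blue one at (240,254). Next I'll check it in a close crop.

```bash
python3 - <<'E'
from h import *
a=cv2.imread('pics/scene0.png')[165:305,200:380]; b=cv2.imread('pics/side0.png')[215:335,290:450]
a=cv2.resize(a,(700,544),interpolation=2)[:, :]; b=cv2.resize(b,(640,480),interpolation=2)
# one canvas 800x600
c=np.zeros((600,800,3),np.uint8); c[:300,:386]=cv2.resize(a,(386,300)); c[:300,400:800]=cv2.resize(b,(400,300))
s=cv2.imread('pics/scene0.png')[225:285,205:265]; c[300:,:300]=cv2.resize(s,(300,300),interpolation=2)
s=cv2.imread('pics/side0.png')[235:325,300:420]; c[300:,400:]=cv2.resize(s,(400,300),interpolation=2)
cv2.imwrite('pics/crop1.png',c)
for n in('scene','side'):
    s=snap(n); h=cv2.cvtColor(s['image'],cv2.COLOR_RGB2HSV)
    for nm,lo,hi in(('blue',(105,150,60),(125,255,255)),('brass',(10,110,90),(25,255,255)),):
        m=cv2.inRange(h,lo,hi); k,l,st,ce=cv2.connectedComponentsWithStats(m)
        for i in range(1,k):
            if 60<st[i,4]<3000 and 150<ce[i][0]<450 and 150<ce[i][1]<330: print(n,nm,st[i],ce[i].round(1))
E
```

```text
scene blue [164 165  23  21 251] [174.7 174.9]
scene blue [285 218  15  15 143] [293.1 225.4]
scene blue [326 224  15  13  96] [333.6 229.6]
scene blue [211 236  41  37 727] [236.5 253.4]
scene brass [300 213  26  36 730] [312.3 230. ]
side blue [307 243  41  54 830] [332.9 273.5]
side blue [422 259  22  78 125] [432.  299.3]
side blue [377 281  36  35 718] [390.6 299.2]
side brass [313 245  27  23 451] [325.9 257.1]
```

View pics/crop1.png

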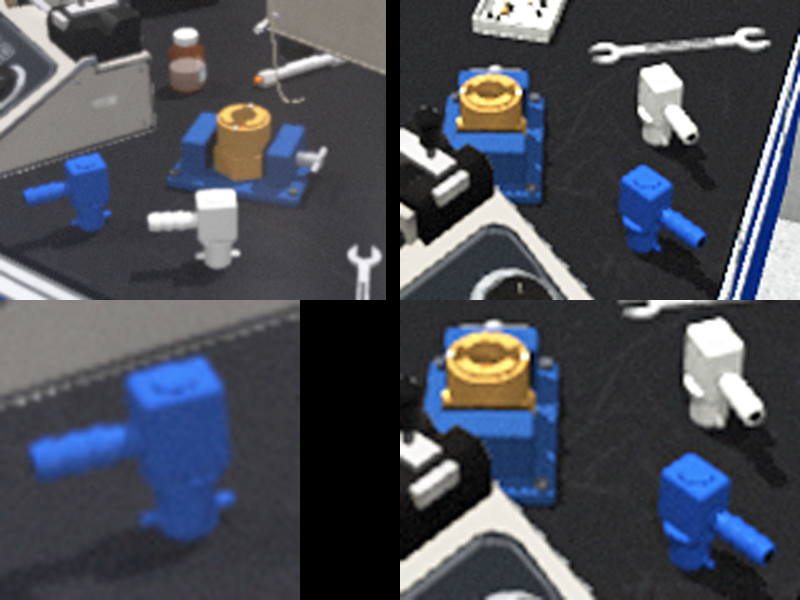

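The crop confirms it: blue plastic elbow with its barb pointing left in the scene view, head top at about (239,240) scene and (390,286) side. The port rim centre is at about (313,220) scene and (326,252) side.

```bash
python3 - <<'E'
from h import *
sc=snap('scene');si=snap('side')
for nm,a,b,z in(('head',(239.4,240),(390,286),.062),('barbtip',(213,257),(410.4,310),.042),('port',(313.3,219.6),(326.4,252.1),.062),('white',(300,258),(396,245),.062)):
    print(nm,plane(sc,*a,z).round(4),plane(si,*b,z).round(4))
print('bottle',plane(sc,287,205,0).round(3),'tray',plane(sc,420,270,0).round(3),'wrench',plane(sc,368,285,0).round(3),plane(sc,368,340,0).round(3))
w=snap('wrist'); o=status.get_obs(); T=R.from_euler('xyz',o['eef_rot']).as_matrix()
print(T.round(3)); print('cam in tool',(T.T@(w['origin']-o['tool_pos'])).round(4)); print((T.T@rot(w)).round(3))
E
```

```text
head [ 0.4433 -0.23    0.062 ] [ 0.4398 -0.2333  0.062 ]
barbtip [ 0.3994 -0.2075  0.042 ] [ 0.3967 -0.2089  0.042 ]
port [ 0.5753 -0.2921  0.062 ] [ 0.5766 -0.284   0.062 ]
white [ 0.4588 -0.3501  0.062 ] [ 0.4593 -0.3493  0.062 ]
bottle [ 0.686 -0.137  0.   ] tray [ 0.624 -0.492  0.   ] wrench [ 0.532 -0.438  0.   ] [ 0.416 -0.506  0.   ]
[[-0.944  0.33  -0.   ]
 [ 0.33   0.944 -0.   ]
 [-0.    -0.    -1.   ]]
cam in tool [ 0.0681 -0.0005 -0.1434]
[[-0.    -0.963 -0.269]
 [ 1.    -0.    -0.001]
 [ 0.001 -0.269  0.963]]
```

```bash
python3 - <<'E'
from h import *
sc=snap('scene')
for p in((183,247),(272,222),(142,192),(80,150),(162,178),(280,130),(550,275)): print(p,plane(sc,*p,0).round(3))
# height of pump: points above base line, column method via two views: black block top
si=snap('side')
for (a,b) in (((243,170),(313,262)),((206,138),(165,350)),):
    o1,d1=ray(sc,*a);o2,d2=ray(si,*b);A=np.stack([d1,-d2],1);t=np.linalg.lstsq(A,o2-o1,rcond=None)[0];print(o1+d1*t[0],o2+d2*t[1])
o=status.get_obs();T=R.from_euler('xyz',o['eef_rot']).as_matrix()
tg=np.array([.42,-.2,.30]);print(T.T@(tg-o['tool_pos'])/.25)
E
```

```text
(183, 247) [ 0.432 -0.083  0.   ]
(272, 222) [ 0.607 -0.161  0.   ]
(142, 192) [0.541 0.19  0.   ]
(80, 150) [ 0.614  0.582 -0.   ]
(162, 178) [ 0.622  0.217 -0.   ]
(280, 130) [1.083 0.21  0.   ]
(550, 275) [ 0.742 -0.69   0.   ]
[ 0.54191835 -0.1545821   0.13983768] [ 0.54691732 -0.15666297  0.14469423]
[0.65289306 0.06717667 0.12628714] [0.66236028 0.06329731 0.13576355]
[-1.85001786 -2.29960423 -0.27453216]
```

Request:
{"fn": "play_rows", "kwargs": {
  "rows": "1 -0.62 -0.77 -0.28 0.1;1 -0.62 -0.77 -0.28 0.1;1 -0.62 -0.77 -0.28 0.1;1 -0.62 -0.77 -0.28 0.1;1 -0.62 -0.77 -0.28 0.1;1 -0.62 -0.77 -0.28 0.1;1 -0.62 -0.77 -0.28 0.1;1 -0.62 -0.77 -0.28 0.1;1 -0.62 -0.77 -0.28 0.1"
}}

```text
time: 1.25
tool_pos: [0.2564, 0.2628, 0.3014]
eef_rot: [3.14, -0.0, 2.646]
force: [-0.9, 0.4, 0.6]
finger_gap: 0.0854
finger_force: 0.0
```

Request:
{"fn": "play_rows", "kwargs": {
  "rows": "1 -0.8 -0.7 0 0;1 -0.8 -0.7 0 0;1 -0.8 -0.7 0 0;1 -0.8 -0.7 0 0;1 -0.8 -0.7 0 0;1 -0.8 -0.7 0 0;1 -0.8 -0.7 0 0;1 -0.8 -0.7 0 0;1 -0.8 -0.7 0 0"
}}

```text
time: 2.0
tool_pos: [0.3498, 0.0141, 0.3005]
eef_rot: [-3.141, -0.002, 2.647]
force: [1.0, 0.8, 0.6]
finger_gap: 0.0856
finger_force: 0.0
```

Request:
{"fn": "play_rows", "kwargs": {
  "rows": "1 -0.79 -0.69 0.2 0;1 -0.79 -0.69 0.2 0;1 -0.79 -0.69 0.2 0;1 -0.79 -0.69 0.3 0;1 -0.79 -0.69 0.4 0;1 -0.79 -0.69 0.4 0;1 -0.79 -0.69 0.4 0;1 -0.79 -0.69 0.4 0;1 -0.79 -0.69 0.4 0;1 -0.79 -0.69 0.4 0"
}}

```text
time: 2.83
tool_pos: [0.4419, -0.2299, 0.2011]
eef_rot: [3.141, -0.001, 2.65]
force: [-0.2, 0.9, 0.8]
finger_gap: 0.0854
finger_force: 0.0
```

```bash
python3 - <<'E'
from h import *
w=snap('wrist','w1'); o=status.get_obs(); print(o['joints'].round(3),o['tool_pos'],o['eef_rot'])
h=cv2.cvtColor(w['image'],cv2.COLOR_RGB2HSV); m=cv2.inRange(h,(105,150,60),(125,255,255))
k,l,st,ce=cv2.connectedComponentsWithStats(m)
for i in range(1,k):
    if st[i,4]>300: print(st[i],ce[i].round(1))
print(proj(w,[.4415,-.2315,.062]),proj(w,[.576,-.288,.062]))
E
```

```text
[-0.48   0.205 -0.135  1.232  0.     0.012] [ 0.44201472 -0.22990928  0.20169813] [ 3.14130037e+00 -1.02132753e-04  2.65016086e+00]
[ 301  161   34   85 1932] [317.3 209.3]
[ 267  291  130  117 5077] [333.  343.9]
[317.30512167 228.06660535] [332.48606243 382.60852561]
```

View pics/w1.png

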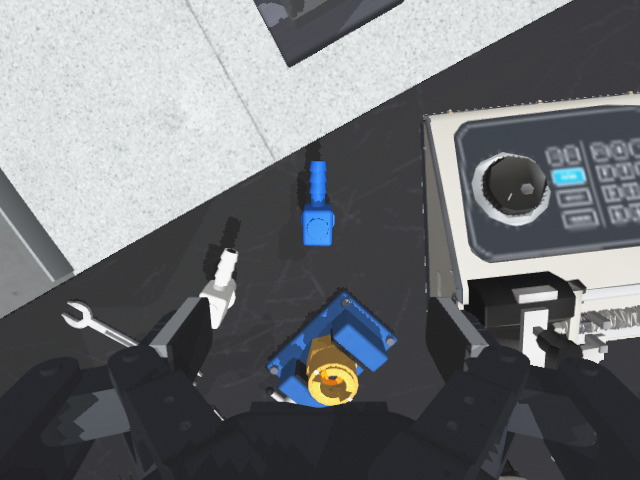

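The wrist view shows the elbow head top centred near (318,229), with the barb going straight up to (318,162). The port mouth is near (333,384). Both agree with the estimates. I'll zoom on the port to see its slots and refine the centre.

```bash
python3 - <<'E'
from h import *
im=cv2.imread('pics/w1.png'); c=np.zeros((600,800,3),np.uint8)
c[:480,:480]=cv2.resize(im[350:410,302:362],(480,480),interpolation=cv2.INTER_CUBIC)
c[:480,480:780]=cv2.resize(im[155:251,288:348],(300,480),interpolation=cv2.INTER_CUBIC); cv2.imwrite('pics/crop2.png',c)
w=snap('wrist')
a=plane(w,318,229,.062);b=plane(w,318,162,.042+.003);print(a,b,np.degrees(np.arctan2(*(b-a)[1::-1])))
print('port',plane(w,332.5,384,.062))
E
```

```text
[ 0.4427704  -0.23158778  0.062     ] [ 0.39705525 -0.20711271  0.045     ] 151.8362015826909
port [ 0.57810822 -0.28903759  0.062     ]
```

View pics/crop2.png

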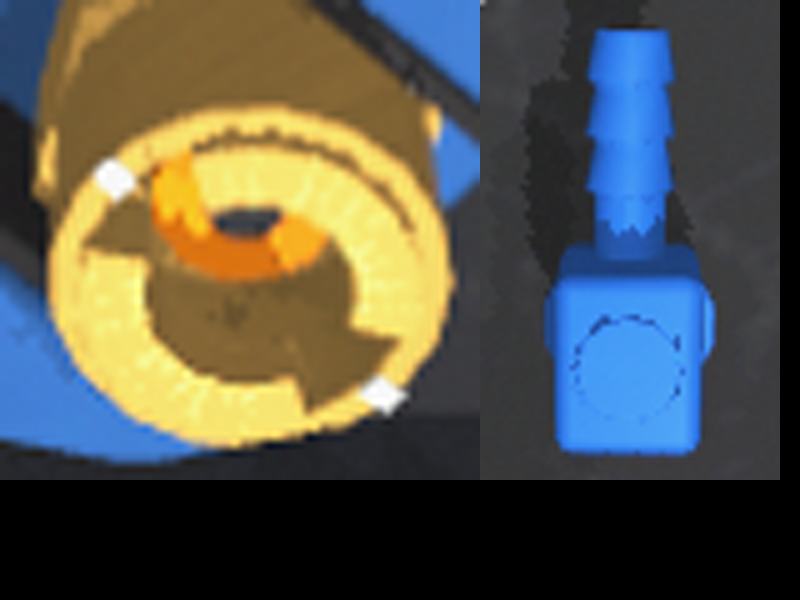

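The port crop shows white slot marks at image (316.4,372.5) and (349.9,399.5), with the rim centre near (333.3,385).

```bash
python3 - <<'E'
from h import *
w=snap('wrist');o=status.get_obs();T=R.from_euler('xyz',o['eef_rot']).as_matrix()
a=plane(w,316.4,372.5,.062);b=plane(w,349.9,399.5,.062);print(a,b,(a+b)/2,np.linalg.norm(a-b),np.degrees(np.arctan2(*(a-b)[1::-1])))
print(plane(w,333.3,384.6,.062)); e=plane(w,317.6,229,.062); print(e,T.T@(e-o['tool_pos'])/.25)
print(np.degrees(o['eef_rot'][2]))
E
```

```text
[ 0.56067674 -0.29663838  0.062     ] [ 0.60147461 -0.28304154  0.062     ] [ 0.58107568 -0.28983996  0.062     ] 0.04300395707794092 -161.56815169952904
[ 0.57949577 -0.28909521  0.062     ]
[ 0.44280757 -0.23216437  0.062     ] [-0.00573851 -0.00502426  0.56097828]
151.83537676155706
```

Request:
{"fn": "play_rows", "kwargs": {
  "rows": "1 -0.006 -0.005 0.15 0;1 -0.006 -0.005 0.3 0;0.2 -0.006 -0.005 0.45 0;0.2 -0.006 -0.005 0.6 0;0.2 -0.006 -0.005 0.66 0;0.2 -0.006 -0.005 0.67 0;-0.2 -0.006 -0.005 0.67 0;-1 -0.006 -0.005 0.67 0;-1 -0.006 -0.005 0.67 0;-1 -0.006 -0.005 0.67 0;-1 -0.006 -0.005 0.67 0;-1 -0.006 -0.005 0.67 0"
}}

```text
time: 3.98
tool_pos: [0.4436, -0.2342, 0.0358]
eef_rot: [3.141, 0.004, 2.648]
force: [0.9, 1.6, 7.5]
finger_gap: 0.0229
finger_force: 59.9
```

```bash
python3 - <<'E'
from h import *
w=snap('wrist','w2');o=status.get_obs();print(o)
E
```

```text
{'time': 4.0333, 'joints': array([-4.85998208e-01,  3.44931677e-01, -4.07261145e-01,  8.14948525e-01,
        5.03080435e-04,  7.79483335e-03]), 'dq': array([ 0.00046629, -0.00126419, -0.00065208, -0.00060885,  0.00035041,
        0.00063944]), 'effort': array([-7.52240662e-01, -5.07231867e+01,  2.51986277e+01, -3.52671230e-01,
       -4.99576796e-01, -1.88286380e-03]), 'tool_pos': array([ 0.4435557 , -0.23413762,  0.03574233]), 'eef_rot': array([3.1410611 , 0.00365095, 2.64779956]), 'force': array([0.55353645, 2.09974532, 9.12373866]), 'torque': array([ 0.41013411,  0.04792735, -0.02714023]), 'finger_force': 59.921470284461975, 'finger_gap': 0.02322641321508339}
```

Request:
{"fn": "play_rows", "kwargs": {
  "rows": "-1 0 0 -0.1 0;-1 0 0 -0.25 0;-1 0 0 -0.4 0;-1 0 0 -0.54 0;-1 -0.15 0.05 -0.54 -0.08;-1 -0.3 0.11 -0.54 -0.16;-1 -0.45 0.16 -0.54 -0.24;-1 -0.6 0.22 -0.54 -0.32;-1 -0.79 0.284 -0.54 -0.4;-1 -0.79 0.284 -0.54 -0.48;-1 -0.79 0.284 -0.54 -0.519;-1 -0.79 0.284 -0.54 -0.519"
}}

```text
time: 5.03
tool_pos: [0.6505, -0.2647, 0.1685]
eef_rot: [3.142, -0.0, -2.817]
force: [0.2, -0.1, -1.2]
finger_gap: 0.0228
finger_force: 59.1
```

```bash
python3 - <<'E'
from h import *
w=snap('wrist','w3');si=snap('side','s3');sc=snap('scene','c3');o=status.get_obs();print(o['joints'].round(3),o['tool_pos'],o['eef_rot'],o['force'],o['finger_gap'],o['torque'])
print(proj(w,[.58,-.289,.062]))
c=np.zeros((600,800,3),np.uint8)
im=w['image'][:,:,::-1]
c[:300,:400]=cv2.resize(im,(400,300))
u,v=proj(w,[.58,-.289,.062]).astype(int)
c[:400,400:]=cv2.resize(im[max(v-50,0):v+50,u-50:u+50],(400,400),interpolation=2); print(u,v)
for j,s in enumerate((si,sc)):
    p=proj(s,o['tool_pos']).astype(int); q=s['image'][p[1]-50:p[1]+50,p[0]-50:p[0]+50,::-1]
    c[300:500,j*200:j*200+200]=cv2.resize(q,(200,200),interpolation=2)
cv2.imwrite('pics/crop3.png',c)
E
```

```text
[-0.387  0.57   0.35   1.351 -0.    -0.706] [ 0.64931563 -0.26477396  0.16947798] [-3.14126818e+00  2.49530901e-04 -2.82303632e+00] [-0.87866547 -0.04131991 -0.76324748] 0.02272711326787497 [0.03179833 0.05354661 0.02007436]
[318.67061508 130.32733684]
318 130
```

View pics/crop3.png

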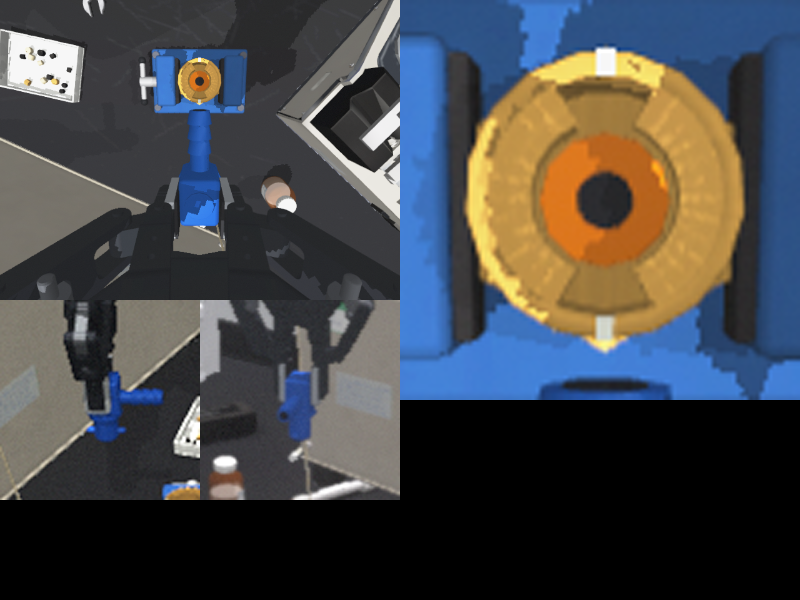

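The wrist view shows the slots aligned with the barb. The marks are at (319,95) and (319,161), so the mouth centre is near (319,128.5). The elbow hangs upright in the fingers. Next I'll check its offset in the hand.

```bash
python3 - <<'E'
from h import *
w=snap('wrist');o=status.get_obs();T=R.from_euler('xyz',o['eef_rot']).as_matrix();t=o['tool_pos']
im=w['image'].astype(int)
for v in list(range(166,192))+list(range(265,300,1))+list(range(345,366)): print(v,*im[v,319],end=' | ')
print()
f=lambda x,y,z:proj(w,t+T@np.array([x,y,z])).round(1)
print('exp barb tip top',f(.052,0,-.0138),'mid',f(.052,0,-.006),'head +x top edge',f(.015,0,-.0263),'-x',f(-.015,0,-.0263),'y edges',f(0,.012,-.0263),f(0,-.012,-.0263))
for v in (175,185,200,330): print(v,[int(x) for x in np.where((im[v,:,2]>120)&(im[v,:,0]<80))[0] if 270<x<370][::40], [x for x in range(271,370) if abs(im[v,x,2]-im[v,x-1,2])>40])
a=plane(w,318.9,94.9,.062);b=plane(w,318.9,161.5,.062);m=plane(w,318.9,128.3,.062)
print(m,plane(w,319.1,129.5,.062),np.linalg.norm(a-b),np.degrees(np.arctan2(*(a-b)[1::-1])),np.degrees(o['eef_rot'][2]),'shift',T.T@(m-t)/.25)
E
```

```text
166 237 222 169 | 167 247 232 127 | 168 226 204 159 | 169 113 144 209 | 170 67 130 216 | 171 67 130 216 | 172 67 128 216 | 173 67 127 216 | 174 52 89 146 | 175 33 44 63 | 176 33 33 36 | 177 37 51 78 | 178 41 83 158 | 179 44 94 181 | 180 46 97 186 | 181 48 97 186 | 182 47 97 186 | 183 47 97 185 | 184 47 96 186 | 185 50 98 188 | 186 48 97 187 | 187 49 97 187 | 188 47 96 186 | 189 49 99 189 | 190 48 98 187 | 191 50 98 187 | 265 38 89 175 | 266 38 88 175 | 267 36 88 175 | 268 37 87 173 | 269 37 88 173 | 270 38 88 174 | 271 39 89 174 | 272 36 88 173 | 273 37 88 173 | 274 39 88 174 | 275 33 77 149 | 276 30 64 122 | 277 29 63 119 | 278 31 64 120 | 279 32 64 122 | 280 28 63 120 | 281 29 63 121 | 282 30 62 119 | 283 30 64 122 | 284 30 63 121 | 285 29 62 121 | 286 28 61 119 | 287 32 65 126 | 288 31 70 136 | 289 35 75 144 | 290 36 80 156 | 291 37 82 166 | 292 36 85 168 | 293 36 87 171 | 294 36 87 173 | 295 38 88 175 | 296 38 87 174 | 297 38 87 175 | 298 37 88 175 | 299 38 88 175 | 345 57 133 239 | 346 57 132 239 | 347 57 132 239 | 348 58 132 239 | 349 58 132 239 | 350 54 130 238 | 351 52 128 237 | 352 56 134 241 | 353 59 144 245 | 354 59 144 245 | 355 59 144 245 | 356 59 143 245 | 357 57 138 244 | 358 53 128 237 | 359 53 125 234 | 360 60 122 224 | 361 109 130 185 | 362 130 128 123 | 363 166 159 145 | 364 217 210 192 | 365 217 211 193 | 
exp barb tip top [319.8 187.1] mid [319.8 184.5] head +x top edge [319.9 297.3] -x [319.8 370.9] y edges [352.9 335.3] [286.8 335.3]
175 [271, 332] [309, 354, 359]
185 [303] [337]
200 [304] [335]
330 [288, 328] [274, 275, 279, 287, 288, 327, 342, 344, 350, 351, 359, 360, 364]
[ 0.57747778 -0.28891711  0.062     ] [ 0.57816466 -0.2885507   0.062     ] 0.042565902510762955 -161.7509230837744 -161.72964932679463 shift [ 0.30304052 -0.00131643  0.4302883 ]
```

Request:
{"fn": "play_rows", "kwargs": {
  "rows": "-1 0.1 0 0 0;-1 0.2 0 0 0;-1 0.29 -0.001 0.05 0;-1 0.29 -0.001 0.15 0;-1 0.29 -0.001 0.25 0;-1 0.29 -0.001 0.266 0;-1 0.29 -0.001 0.266 0;-1 0.29 -0.001 0.266 0"
}}

```text
time: 5.9
tool_pos: [0.5813, -0.2881, 0.1036]
eef_rot: [-3.141, 0.001, -2.821]
force: [-0.7, -0.4, -0.7]
finger_gap: 0.0228
finger_force: 59.1
```

```bash
python3 - <<'E'
from h import *
w=snap('wrist','w4');si=snap('side','s4');sc=snap('scene','c4');o=status.get_obs();print(o['joints'].round(3),o['tool_pos'],o['eef_rot'],o['force'],o['finger_gap'],o['torque'])
c=np.zeros((600,800,3),np.uint8)
for j,s in enumerate((si,sc)):
    p=proj(s,[.578,-.289,.08]).astype(int); print(p); q=s['image'][p[1]-30:p[1]+30,p[0]-30:p[0]+30,::-1]
    c[:400,j*400:j*400+400]=cv2.resize(q,(400,400),interpolation=2)
c[400:550,:200]=cv2.resize(w['image'][:,:,::-1],(200,150))
cv2.imwrite('pics/crop4.png',c)
E
```

```text
[-0.46   0.509  0.071  1.13  -0.    -0.781] [ 0.58198193 -0.28821967  0.10403685] [-3.13968824e+00  1.69889522e-03 -2.82020224e+00] [-0.84618516  0.15879622 -0.99012735] 0.02304675400566814 [ 0.02739862 -0.03291848  0.01439056]
[326 242]
[312 210]
```

View pics/crop4.png

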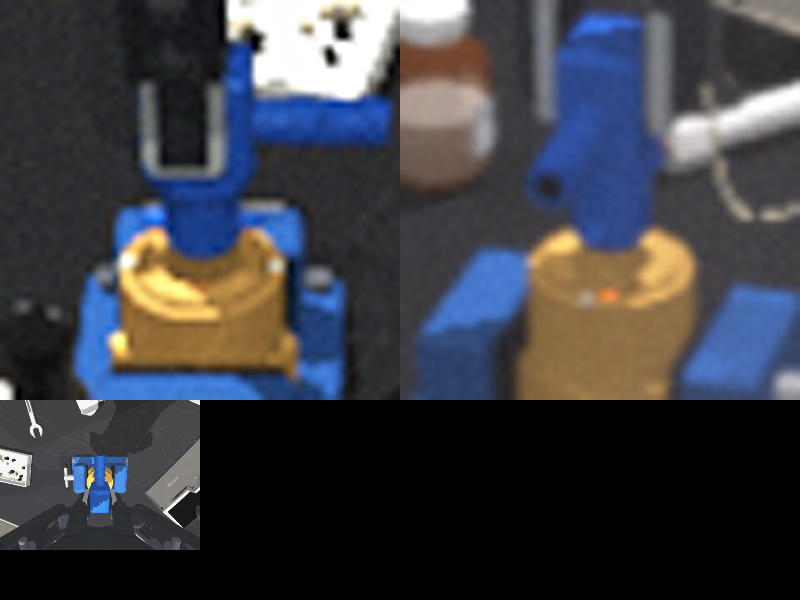

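Both fixed views show the spigot centred over the mouth. In the side crop the spigot is at x≈203 and the rim at 203. In the scene crop they are at ≈615 and ≈612. I'll descend by feel.

Request:
{"fn": "play_rows", "kwargs": {
  "rows": "-1 0 0.002 0.012 0;-1 0 0.002 0.02 0;-1 0 0.002 0.028 0;-1 0 0.002 0.034 0;-1 0 0.002 0.034 0"
}}

```text
time: 6.47
tool_pos: [0.5809, -0.2874, 0.0935]
eef_rot: [-3.142, -0.0, -2.82]
force: [0.3, 0.6, -1.3]
finger_gap: 0.0232
finger_force: 59.1
```

Request:
{"fn": "play_rows", "kwargs": {
  "rows": "-1 0 0 0.008 0;-1 0 0 0.016 0;-1 0 0 0.024 0;-1 0 0 0.024 0"
}}

```text
time: 6.8
tool_pos: [0.5809, -0.2875, 0.0874]
eef_rot: [-3.142, -0.0, -2.82]
force: [1.6, -1.2, -1.5]
finger_gap: 0.0231
finger_force: 59.1
```

Request:
{"fn": "play_rows", "kwargs": {
  "rows": "-1 0 0 0.006 0;-1 0 0 0.012 0;-1 0 0 0.016 0;-1 0 0 0.016 0"
}}

```text
time: 7.13
tool_pos: [0.5809, -0.2875, 0.0837]
eef_rot: [-3.141, 0.0, -2.82]
force: [1.4, -1.5, -2.9]
finger_gap: 0.0233
finger_force: 59.1
```

Request:
{"fn": "play_rows", "kwargs": {
  "rows": "-1 0 0 0.004 0;-1 0 0 0.006 0;-1 0 0 0.006 0"
}}

```text
time: 7.38
tool_pos: [0.5809, -0.2875, 0.0823]
eef_rot: [-3.141, 0.0, -2.82]
force: [1.4, -0.2, -1.2]
finger_gap: 0.0231
finger_force: 59.1
```

Request:
{"fn": "play_rows", "kwargs": {
  "rows": "-1 0 0 0.002 0;-1 0 0 0.003 0;-1 0 0 0.003 0"
}}

```text
time: 7.63
tool_pos: [0.5809, -0.2875, 0.0816]
eef_rot: [-3.141, 0.0, -2.82]
force: [0.6, -0.3, -0.8]
finger_gap: 0.0228
finger_force: 59.1
```

Request:
{"fn": "play_rows", "kwargs": {
  "rows": "-1 0 0 0.002 0;-1 0 0 0.003 0;-1 0 0 0.003 0"
}}

```text
time: 7.88
tool_pos: [0.5809, -0.2875, 0.0808]
eef_rot: [-3.141, 0.0, -2.82]
force: [1.6, -1.2, -0.6]
finger_gap: 0.0231
finger_force: 59.1
```

Request:
{"fn": "play_rows", "kwargs": {
  "rows": "-1 0 0 0.001 0;-1 0 0 0.002 0;-1 0 0 0.002 0"
}}

```text
time: 8.13
tool_pos: [0.5809, -0.2875, 0.0804]
eef_rot: [-3.141, 0.0, -2.82]
force: [1.9, -0.7, 0.6]
finger_gap: 0.023
finger_force: 59.5
```

Request:
{"fn": "play_rows", "kwargs": {
  "rows": "-1 0 0 0.001 0;-1 0 0 0.001 0;-1 0 0 0.001 0"
}}

```text
time: 8.38
tool_pos: [0.5809, -0.2875, 0.0805]
eef_rot: [-3.141, 0.0, -2.82]
force: [0.8, -0.1, 4.1]
finger_gap: 0.0235
finger_force: 59.8
```

```bash
python3 - <<'E'
from h import *
for i in range(4):
    o=status.get_obs();print(o['tool_pos'].round(5),o['force'].round(2),o['torque'].round(3)); optics.snapshot('side')
E
```

```text
[ 0.58094 -0.28749  0.08046] [ 0.77 -0.09  4.14] [-0.012 -0.176 -0.045]
[ 0.58093 -0.28748  0.08042] [0.31 0.95 4.31] [-0.026 -0.156 -0.065]
[ 0.58094 -0.28748  0.08044] [0.04 0.23 5.18] [ 0.046 -0.108  0.003]
[ 0.58095 -0.28746  0.08044] [ 0.33 -0.18  5.51] [-0.01  -0.113 -0.025]
```

Request:
{"fn": "play_rows", "kwargs": {
  "rows": "-1 0 0 0 0.05;-1 0 0 0 0.1;-1 0 0 0 0.15;-1 0 0 0 0.15;-1 0 0 0 0.15"
}}

```text
time: 9.0
tool_pos: [0.5811, -0.2877, 0.0804]
eef_rot: [-3.141, 0.001, -3.054]
force: [1.4, -1.9, 5.5]
finger_gap: 0.0232
finger_force: 60.0
```

```bash
cat > st.py <<'E'
from h import *
L=[]
for i in range(3):
    o=status.get_obs(); L.append(np.r_[o['tool_pos'],o['force'],o['torque']]); 
    if i<2: optics.snapshot('side')
print(np.mean(L,0).round(4),'yaw',np.degrees(o['eef_rot'][2]).round(2),'rp',o['eef_rot'][:2].round(4),'gap',o['finger_gap'],'t',o['time'],o['joints'][5])
E
python3 st.py
```

```text
[ 0.5812 -0.2878  0.0804  1.6711 -1.7329  5.4117 -0.3702 -0.3552 -0.0339] yaw -174.93 rp [-3.1408e+00  7.0000e-04] gap 0.023024956051739324 t 9.1 -0.5481772843859744
```

Request:
{"fn": "play_rows", "kwargs": {
  "rows": "-1 0 0 0 0.03;-1 0 0 0 0.05;-1 0 0 0 0.05;-1 0 0 0 0.05"
}}

```text
time: 9.43
tool_pos: [0.5812, -0.2879, 0.0804]
eef_rot: [-3.141, 0.001, -3.132]
force: [1.5, -2.1, 5.5]
finger_gap: 0.023
finger_force: 60.0
```

```bash
python3 st.py
```

```text
[ 0.5812 -0.2879  0.0804  1.648  -2.4379  5.2129 -0.6115 -0.3666 -0.0399] yaw -179.41 rp [-3.1406e+00  8.0000e-04] gap 0.02321110238960537 t 9.5333 -0.46993894575842493
```

Request:
{"fn": "play_rows", "kwargs": {
  "rows": "-1 0 0 0 0.03;-1 0 0 0 0.05;-1 0 0 0 0.05;-1 0 0 0 0.05"
}}

```text
time: 9.87
tool_pos: [0.5811, -0.2881, 0.0804]
eef_rot: [-3.14, 0.001, 3.073]
force: [2.4, -3.6, 5.7]
finger_gap: 0.0231
finger_force: 60.0
```

```bash
python3 st.py
```

```text
[ 0.5811 -0.2881  0.0804  1.5027 -3.9033  5.4618 -0.9407 -0.3586 -0.0209] yaw 176.1 rp [-3.1403e+00  8.0000e-04] gap 0.023045904113088773 t 9.9667 -0.3917055053765803
```

Lateral force is building because the elbow sits about 3 mm off the tool axis in the hand. I'll shift so the turn happens about the elbow's own axis.

Request:
{"fn": "play_rows", "kwargs": {
  "rows": "-1 -0.001 -0.003 0 0;-1 -0.001 -0.005 0 0.03;-1 -0.001 -0.006 0 0.05;-1 -0.001 -0.006 0 0.05;-1 -0.001 -0.006 0 0.05"
}}

```text
time: 10.38
tool_pos: [0.581, -0.289, 0.0804]
eef_rot: [-3.142, 0.0, 2.995]
force: [0.4, -1.2, 5.8]
finger_gap: 0.0233
finger_force: 60.2
```

```bash
python3 st.py
```

```text
[ 0.581  -0.2889  0.0804  0.4771 -1.4555  6.1939 -0.2842 -0.1353  0.0389] yaw 171.61 rp [-3.1415e+00  2.0000e-04] gap 0.022988474180867705 t 10.4833 -0.3150875837978821
```

Lateral force is relieved. Turned 26.8° so far with no bite yet.

Request:
{"fn": "play_rows", "kwargs": {
  "rows": "-1 0 -0.001 0 0.02;-1 0 -0.002 0 0.04;-1 0 -0.002 0 0.05;-1 0 -0.002 0 0.05"
}}

```text
time: 10.82
tool_pos: [0.5809, -0.2894, 0.0802]
eef_rot: [-3.142, 0.0, 2.916]
force: [0.4, -1.8, 5.5]
finger_gap: 0.0227
finger_force: 60.0
```

```bash
python3 st.py
```

```text
[ 0.5809 -0.2894  0.0802  0.0997 -1.5369  5.5015 -0.3114 -0.1996  0.1218] yaw 167.12 rp [-3.1416 -0.    ] gap 0.0228710956706483 t 10.9167 -0.2373721654679512
```

Request:
{"fn": "play_rows", "kwargs": {
  "rows": "-1 0 -0.001 0 0.02;-1 0 -0.001 0 0.04;-1 0 -0.001 0 0.05;-1 0 -0.001 0 0.05"
}}

```text
time: 11.25
tool_pos: [0.5808, -0.2897, 0.08]
eef_rot: [-3.142, -0.0, 2.836]
force: [1.2, -1.6, 3.4]
finger_gap: 0.0231
finger_force: 59.7
```

```bash
python3 st.py
```

```text
[ 0.5808 -0.2897  0.08    1.1038 -1.2767  2.77   -0.4769 -0.3034  0.15  ] yaw 162.53 rp [-3.1416e+00 -2.0000e-04] gap 0.022927038316660327 t 11.35 -0.15766654454412465
```

The thread bit at yaw ≈170.5° (about 28° from the slots): torque is rising, the tool is sinking and Fz is falling. Target yaw ≈140.5°, sinking 1 mm per 15°.

Request:
{"fn": "play_rows", "kwargs": {
  "rows": "-1 0 -0.0005 0.0005 0.02;-1 0 -0.001 0.001 0.04;-1 0 -0.0015 0.0015 0.06;-1 0 -0.002 0.002 0.08;-1 0 -0.0022 0.0025 0.1;-1 0 -0.0024 0.003 0.12;-1 0 -0.0024 0.003 0.12"
}}

```text
time: 11.93
tool_pos: [0.5805, -0.2901, 0.0792]
eef_rot: [3.141, -0.0, 2.646]
force: [1.3, 0.2, 2.8]
finger_gap: 0.0229
finger_force: 59.7
```

```bash
python3 st.py
```

```text
[ 0.5805 -0.2901  0.0792  0.9334 -0.7055  3.3419 -0.1847 -0.2118  0.0507] yaw 151.72 rp [ 3.1414e+00 -4.0000e-04] gap 0.023093491398616512 t 12.0333 0.030096013673115752
```

Request:
{"fn": "play_rows", "kwargs": {
  "rows": "-1 0 -0.0005 0.0005 0.02;-1 0 -0.001 0.001 0.04;-1 0 -0.0015 0.0015 0.06;-1 0 -0.002 0.002 0.08;-1 0 -0.0022 0.0025 0.1;-1 0 -0.0024 0.003 0.122;-1 0 -0.0024 0.003 0.122"
}}

```text
time: 12.62
tool_pos: [0.5802, -0.2904, 0.0785]
eef_rot: [3.141, -0.001, 2.455]
force: [1.3, 0.2, 3.8]
finger_gap: 0.023
finger_force: 59.7
```

```bash
python3 st.py; python3 - <<'E'
from h import *
w=snap('wrist','w5');si=snap('side','s5');sc=snap('scene','c5')
c=np.zeros((600,800,3),np.uint8)
for j,s in enumerate((si,sc)):
    p=proj(s,[.578,-.289,.08]).astype(int); q=s['image'][p[1]-30:p[1]+30,p[0]-30:p[0]+30,::-1]
    c[:300,j*300:j*300+300]=cv2.resize(q,(300,300),interpolation=2)
c[300:600,:400]=cv2.resize(w['image'][:,:,::-1],(400,300))
cv2.imwrite('pics/crop5.png',c)
E
```

```text
[ 0.5802 -0.2904  0.0785  0.7331  0.5654  3.3542  0.1937 -0.1842  0.0143] yaw 140.75 rp [ 3.1413e+00 -6.0000e-04] gap 0.022987105237827453 t 12.7167 0.22071528408413138
```

View pics/crop5.png

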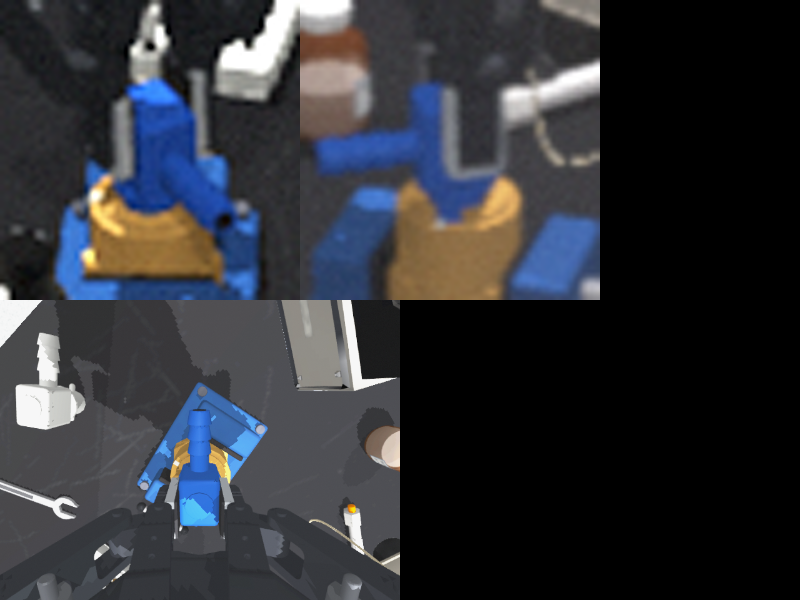

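The elbow is seated, its barb has followed the tool, and the tool sank about 1.9 mm over about 30° with no force build-up. Releasing.

Request:
{"fn": "play_rows", "kwargs": {
  "rows": "-0.5 0 0 0 0;-0.3 0 0 0 0;-0.1 0 0 0 0;0 0 0 0 0;0 0 0 0 0;0 0 0 0 0"
}}

```text
time: 13.37
tool_pos: [0.5803, -0.2909, 0.0785]
eef_rot: [-3.141, -0.0, 2.454]
force: [-0.5, -0.4, 0.2]
finger_gap: 0.0425
finger_force: 0.0
```

Request:
{"fn": "play_rows", "kwargs": {
  "rows": "0 0 0 -0.05 0;0 0 0 -0.12 0;0 0 0 -0.2 0;0 0 0 -0.3 0;0 0 0 -0.4 0;0 0 0 -0.4 0;0 0 0 -0.4 0"
}}

```text
time: 13.95
tool_pos: [0.5812, -0.2912, 0.1801]
eef_rot: [3.141, 0.003, 2.455]
force: [-0.3, 0.7, -1.3]
finger_gap: 0.0427
finger_force: 0.0
```

```bash
python3 st.py; python3 - <<'E'
from h import *
w=snap('wrist','w6');si=snap('side','s6');sc=snap('scene','c6')
c=np.zeros((600,800,3),np.uint8)
for j,s in enumerate((si,sc)):
    p=proj(s,[.578,-.289,.08]).astype(int); q=s['image'][p[1]-30:p[1]+30,p[0]-30:p[0]+30,::-1]
    c[:300,j*300:j*300+300]=cv2.resize(q,(300,300),interpolation=2)
c[300:600,:400]=cv2.resize(w['image'][:,:,::-1],(400,300))
cv2.imwrite('pics/crop6.png',c)
E
```

```text
[ 0.5806 -0.2909  0.1789 -0.4675  0.2502 -0.8548 -0.0029  0.0055  0.0246] yaw 140.63 rp [-3.1413e+00 -8.0000e-04] gap 0.042910408661373675 t 14.05 0.22265355947817578
```

View pics/crop6.png

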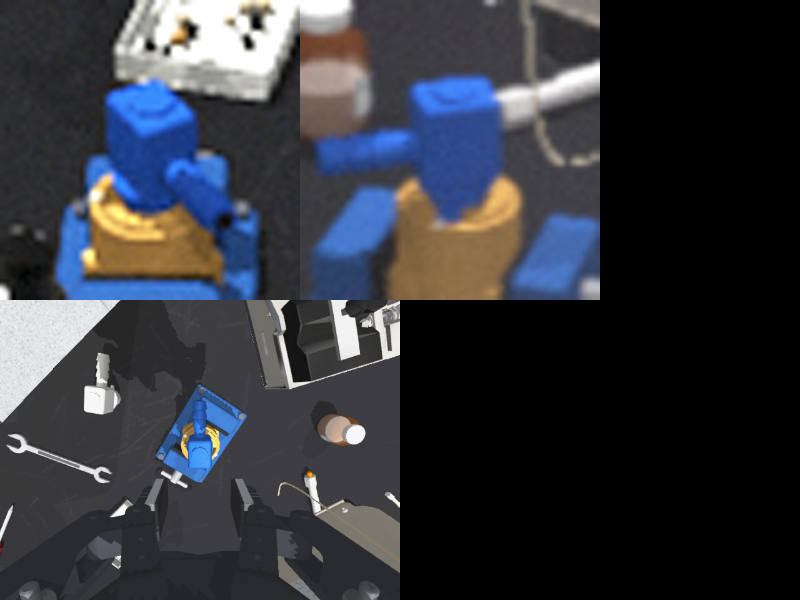

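The elbow stands upright in the port, released, with barb and head in line vertically in the wrist view (tip ≈(322,165), head ≈(320,245) full-size). The bystanders are undisturbed. A last check of the elbow's yaw.

```bash
python3 - <<'E'
from h import *
w=snap('wrist');h=cv2.cvtColor(w['image'],cv2.COLOR_RGB2HSV)
m=cv2.inRange(h,(105,150,60),(125,255,255))
for v in range(160,275,8):
    x=np.where(m[v,280:370])[0]+280; g=w['image'][v,296:348,2]; print(v,x.min() if len(x) else 0,x.max() if len(x) else 0,*g[::3])
E
```

```text
160 302 358 48 50 101 135 138 137 137 139 98 184 219 201 167 106 139 138 138 136
168 298 369 45 132 137 137 137 156 175 189 194 180 160 133 217 218 218 205 170 105
176 293 369 138 138 138 136 137 146 155 183 158 170 152 215 220 220 220 219 220 219
184 288 369 137 137 138 118 113 159 178 191 195 179 160 137 219 220 218 219 221 220
192 283 369 137 136 112 111 112 164 170 179 187 169 154 82 181 208 220 219 219 220
200 280 369 137 70 53 59 66 211 238 244 195 178 160 143 45 46 68 58 161 202
208 280 369 63 49 57 62 59 166 234 244 246 171 234 70 111 110 106 53 103 60
216 280 369 167 57 60 90 103 137 170 181 180 171 151 125 124 121 121 68 111 72
224 280 369 48 60 124 129 130 130 130 130 129 130 130 130 130 130 118 118 121 109
232 288 363 62 148 229 246 246 246 246 246 246 246 247 247 247 246 203 151 136 107
240 300 358 105 146 226 246 202 213 246 247 247 247 247 182 247 246 143 64 50 107
248 280 353 97 102 226 246 246 246 246 247 247 247 247 247 247 246 187 155 247 247
256 280 347 185 153 226 246 246 246 246 247 247 247 247 247 247 245 177 221 221 202
264 280 342 199 198 223 246 246 246 246 246 247 247 247 247 247 245 181 208 66 66
272 282 336 200 201 199 202 199 199 199 219 221 213 183 108 221 213 66 66 69 64
```

```bash
python3 -c "
from workcell import r
print(r.sign_off())"
```

```text
the job is handed in; nothing more can be done
None
```

The blue elbow is in the port, turned about 30° past the bite (about 1.9 mm of sink by tool travel), released and standing upright; I handed the job in after about 14 s, and no verdict came back.

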